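# Tally the next blank tube and hold the light shield half open

### The arm

A 7-joint arm with a two-finger parallel gripper is mounted at the origin on the work surface. World frame = base frame: x ahead of the robot, y to its left, z up, the work surface at z = 0. Lengths are in m, angles in rad, forces in N, time in s.
With the tool pointing down it reaches from about 0.35 to 0.9 m from the base axis. Payload 8.1 kg.
Tool frame: the origin (TCP) lies between the finger pads; the fingertips stand 14 mm ahead of it and the grasp point (between the pads) lies 5 mm behind it (env.tip_reach is the distance from the TCP to the fingertips, in m); z points along the fingers, y is the line along which they close (so a half turn about z gives the same grasp; the last joint's range is limited). The gripper opens to 92 mm and grips with 3 to 60 N. Pads are 19 mm wide; open, the fingers measure 130 mm over their backs; the gripper's body (75 mm by 190 mm) begins 47 mm behind the grasp point.
Start: joints at [-1.237, 0.434, 0.025, 1.573, -0.012, 1.134, -0.075], TCP at [0.264, 0.566, 0.241] pointing down, gripper open.
Joint ranges: [-2.62, 2.62], [-0.44, 2.09], [-1.27, 1.32], [0.08, 2.57], [-1.32, 4.46], [0.12, 2], [-2.74, 2.74]. Speed limits (rad/s): [2.22, 2.22, 3.01, 3.01, 3.14, 3.14, 3.14].

### API

Orientations are given as a unit quaternion [w, x, y, z].
In Python, from rig import monitor, optics, env gives the robot as it stands.
- The arm moves only by the tool play_rows, never from a script. Its argument "commands" is a list of rows, each an object of numbers: "grip": the finger opening in cm, from 0 to 9.18; "dx", "dy", "dz": the shift along the tool's x, y, z in cm; "roll": the turn about the tool's z in degrees. In form: [{"grip": .., "dx": .., "dy": .., "dz": .., "roll": ..}, ...]. A call has 1 to 10 rows; each row shifts and turns the commanded pose from where the row before left it, along the tool's axes as they then stand; what a row does not reach is not made up. A row lasts 1/12 s, in which the tool goes at most 41.7 mm and 7.16 degrees, less where a joint would pass 70% of its speed; a pose out of reach is approached as far as the arm can. A call is refused whole if a number of a shift passes 4.17 or a number of a turn 7.16, either way. A call with a gripper value outside its range is refused whole. The fingers move at their own pace and stop on an object; "force" is the grip in N (left out, the last holds). Time passes only in rows, so rows that do not move let the fingers close. It gives the time, the measured TCP pose, the force, the opening and the grip force at its end, in the units of the state.
- monitor.get_obs(): the state, without advancing time (a new reading comes with each control period).
- optics.get_image(name): name is "scene" or "top"; returns the picture (480x640x3 uint8, red, green, blue); there is no depth.
- optics.camera_info(name): a dict with "vfov" (degrees; the focal length in pixels is half the picture's height over the tangent of half this angle, whatever the lens; pixels are square), "cx", "cy" (the principal point, pixels), "k1" (the pictures are not rectified: a ray, as slopes to the right and down, at radius r is drawn at 1 + k1 r^2 times it, then the intrinsics apply), "origin" and "attitude" of the camera in the world. Camera axes: x right, y down, z forward; pixel columns grow to the right and rows downward; lengths in m; the calibration is good to about 2 mm. A picture is of the moment at which its call begins. camera_info takes no time and is no camera call.
- env.sign_off(): hands the job in; it is judged then, once.
The state is a dict: "time": time; "q": joint angles; "joint_vel": joint speeds; "joint_efforts": joint torques, N m; "ee_pos": TCP position; "ee_rot": TCP orientation; "contact_force": force on the tool from outside, world axes, zero at the start; "torque": the same for the moment, N m; "gripper_width": opening from 0.0 (shut) to 1.0 (fully open); "finger_force": force on a finger pad.
Only numpy, scipy, OpenCV 4.12 (cv2) and the standard library are available. Lean on these libraries where they do the work, as an engineer would, in place of code of your own. Each camera call takes 0.05 s, during which the arm holds its last target. There are 200 camera calls.

### The job

We are drawing the next clear-capped blank from the cooled sample box: first count it on the desk tally counter by pressing its red lever all the way down to the stop and letting it spring right back up. Then take the black handle bar of the sprung amber cover, slide the cover back to half travel, so that its front edge lies over the white divider, level with the red marks on the rails, and finish while still holding it there against its spring, so that I can get at the clear-capped tubes. Never open it so far that a row of purple-capped tubes is bared to the light, and leave the tube stand, the bottle and the pencil as they are.

Things in the scene. Friction and masses are not known exactly. Their poses are not given: they have to be found in the camera images.
- sample_box: White sample box, fixed, 310 mm long (x), 190 wide (y), 80 high. Origin: centre of its underside; x points from front (open bay) to rear (closed deck), z up. Its bay is split by a white divider 6 mm thick, square to x, at x = -75 mm, as are red marks on both rails: clear-capped tubes before it, purple-capped behind, the nearest caps 6.5 mm from its middle. The caps end at z = 65 mm.
- half_mark (a point): Point on the sample box above the middle of the divider, at the height of the cover's upper face (x = -75, y = 0, z = 74 mm in the sample box's frame); axes as the sample box. At half travel cover_edge is here.
- cover (a joint): Travel in m of the amber cover, a plate 140 x 144 x 4 mm in rails on the sample box, along the sample box's +x (away from the bay's front): 0 shut (the start), 0.067 half travel, 0.134 fully open. Springs pull it shut, with 2 N at 0, 7.4 N at half and 12.7 N at full travel; let go, it shuts by itself.
- cover_edge (a point): Middle of the cover's front edge, on its upper face, 74 mm above the table; axes as the sample box. Shut, it is 67 mm in front of half_mark.
- handle_top (a point): Middle of the top of the cover's black upright handle bar, 100 mm above the table and 26 mm above the cover's upper face. The bar is 70 mm long along the sample box's y, 12 mm thick along its x, its middle 14 mm behind the cover's front edge, on a 3 mm foot flange 18 x 86 mm; it moves with the cover. Axes as the sample box.
- counter: Desk tally counter, fixed to the table: dark base plate 110 (x) x 100 (y) x 8 mm, on it a chromed case 44 x 56 mm, centred at x = 12, y = 0, its top 70 mm above the table, a small reset wing on its +y side, the count lever on its -y side. Origin: centre of its underside; x points from its front to its rear, z up.
- lever (a joint): Angle in rad of the counter's lever: 0 at rest (raised 0.35 rad above level), 0.7 at its stop (0.35 rad below level). A spring returns it; at the red pad about 1 N starts it and about 3.5 N holds it at the stop.
- lever_pad (a point): Centre of the red thumb pad at the lever's end, a lying cylinder 14 mm in diameter and 26 mm long along the counter's y. It points to the counter's front (-x), 70 mm from the pivot; its centre is 70 mm above the table at rest and 22 mm at the stop, going down on an arc.
- lever_pivot (a point): The lever's pivot on the -y side of the counter's case (x = 12, y = -37, z = 46 mm in the counter's frame, in mid-lever); the lever turns about the counter's y axis here. Axes as the counter.
- tube_stand: Loose blue tube stand, 60 x 110 x 30 mm, with eight small tubes up to 56 mm high; bystander. Origin: centre of its underside.
- bottle: Loose white bottle with a blue cap, 58 mm in diameter, 120 mm high; bystander. Origin: centre of its underside.
- pencil: Loose yellow pencil, 8.5 mm thick and 186 mm long along its x; bystander. Origin: underside, at its middle.
Not all that is in view belongs to the job. Of the things that look like the counter, the largest one is meant.

How it is judged:
By the outcome, as a careful person would: the job done as asked, in the order asked, and still so for the second after the job is handed in, while the arm keeps its last pose, push and grip.
It also fails if it takes over 48 s, if anything falls off the work surface, if the arm or the gripper's body presses on something with over 40 N, if the wrist force passes 120 N, or if a joint passes its speed limit or range.

## Working session

There is one attempt and no reset: what is moved stays moved. The work goes in short steps, Python scripts to look and compute and a tool call to move; the robot and the scene stay as the last step left them, time stands still between calls to the robot, and variables do not carry over. Pictures are saved under pics/ and viewed, at most 10 in all, crops included, and the job is handed in when it is done.

Besides the shell and the picture viewer there is one more tool, called after "Emit:" as a command line: name --argument value ..., lists and objects as JSON in quotes. play_rows: Moves the arm, as the interface text tells. Its arguments: {"type":"object","properties":{"commands":{"type":"array","items":{"type":"object","properties":{"grip":{"type":"number"},"dx":{"type":"number"},"dy":{"type":"number"},"dz":{"type":"number"},"roll":{"type":"number"}}}},"force":{"type":"number"}},"required":["commands"]}

```bash
ls; mkdir -p pics; python3 - <<'E'
from rig import monitor, optics, env
import cv2
o=monitor.get_obs(); print({k:o[k] for k in('time','ee_pos','ee_rot','contact_force','gripper_width')})
for n in('scene','top'):
    print(n,optics.camera_info(n)); cv2.imwrite(f'pics/{n}0.png',optics.get_image(n)[:,:,::-1])
E
```

```text
pics
{'time': 0.0, 'ee_pos': array([0.26426801, 0.56583957, 0.23994621]), 'ee_rot': array([-9.33980804e-05,  2.16712814e-01,  9.76235084e-01, -7.80450618e-04]), 'contact_force': array([-0.32867052,  0.18884516, -0.65943781]), 'gripper_width': 1.0027361133809471}
scene {'vfov': 43.00875593193065, 'cx': 318.0649250377399, 'cy': 242.14038979517198, 'k1': 0.015658426270836683, 'origin': array([1.34848683, 0.46286134, 1.05814867]), 'attitude': array([-0.18392697,  0.4694714 ,  0.80459914, -0.31366814])}
top {'vfov': 46.295856233293286, 'cx': 317.88791570380454, 'cy': 258.0033438868506, 'k1': -0.037860802918701184, 'origin': array([0.32495549, 0.02853986, 1.14203445]), 'attitude': array([ 0.07666346, -0.68094616,  0.72367525, -0.08203154])}
```

View pics/scene0.png

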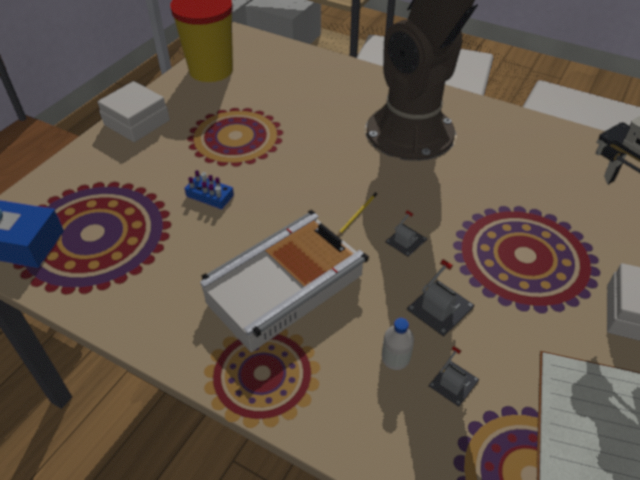

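View pics/top0.png

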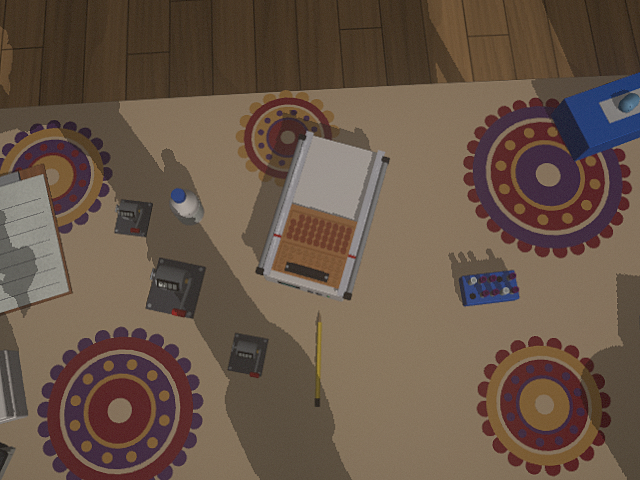

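The counter candidates are top (132,217), (175,288) and (248,354). In the scene view they are (455,381), (441,304) and (406,236). The middle one is the largest, with its red pad at top (178,312) and scene (446,264). The black handle bar is at top (307,271) and scene (330,236). I'll check these with crops and measure them.

```bash
cat > h.py <<'E'
from rig import monitor, optics, env
import cv2, numpy as np
from scipy.spatial.transform import Rotation as R
def cam(n):
    c=optics.camera_info(n); f=240/np.tan(np.radians(c['vfov']/2)); q=c['attitude']
    return c,f,R.from_quat([q[1],q[2],q[3],q[0]]).as_matrix(),c['origin']
def ray(n,p):
    c,f,M,o=cam(n); d=np.array([(p[0]-c['cx'])/f,(p[1]-c['cy'])/f]); u=d.copy()
    for _ in range(10): u=d/(1+c['k1']*(u@u))
    v=M@np.array([*u,1]); return o,v/np.linalg.norm(v)
def plane(n,p,z):
    o,v=ray(n,p); return o+v*(z-o[2])/v[2]
def tri(a,b):
    (o1,v1),(o2,v2)=ray('scene',a),ray('top',b)
    s=np.linalg.lstsq(np.c_[v1,-v2],o2-o1,rcond=None)[0]
    A,B=o1+s[0]*v1,o2+s[1]*v2; return (A+B)/2,np.linalg.norm(A-B)
def proj(n,P):
    c,f,M,o=cam(n); w=M.T@(np.asarray(P)-o); u=w[:2]/w[2]; u=u*(1+c['k1']*(u@u)); return u*f+[c['cx'],c['cy']]
E
python3 - <<'E'
from h import *
S=cv2.imread('pics/scene0.png');T=cv2.imread('pics/top0.png')
def crop(I,x,y,w,h,k): return cv2.resize(I[y:y+h,x:x+w],None,fx=k,fy=k,interpolation=cv2.INTER_CUBIC)
a=np.hstack([crop(T,140,250,80,75,4),crop(T,250,225,120,75,4)]); b=np.hstack([crop(S,400,250,80,75,4),crop(S,260,205,120,75,4)])
cv2.imwrite('pics/c1.png',np.vstack([a,b]))
def red(I,x,y,w,h):
    s=cv2.cvtColor(I[y:y+h,x:x+w],cv2.COLOR_BGR2HSV); m=((s[...,0]<8)|(s[...,0]>172))&(s[...,1]>150)&(s[...,2]>60)
    ys,xs=np.nonzero(m); return len(xs),np.array([xs.mean()+x,ys.mean()+y]),(xs.min()+x,xs.max()+x,ys.min()+y,ys.max()+y)
def blk(I,x,y,w,h,t=45):
    g=I[y:y+h,x:x+w].max(2); n,l,st,c=cv2.connectedComponentsWithStats((g<t).astype('uint8'))
    for i in np.argsort(-st[1:,4])[:2]+1:
        pts=np.argwhere(l==i)[:,::-1]+[x,y]; print('blk',st[i,4],c[i]+[x,y],cv2.boxPoints(cv2.minAreaRect(pts.astype('float32'))).round(1).tolist())
rt=red(T,165,300,30,22); rs=red(S,435,255,20,15); print(rt,rs,tri(rs[1],rt[1]))
blk(T,275,255,65,32);blk(S,310,215,40,40)
E
```

```text
(66, array([177.77272727, 312.57575758]), (np.int64(172), np.int64(184), np.int64(309), np.int64(316))) (37, array([446.45945946, 263.81081081]), (np.int64(442), np.int64(451), np.int64(261), np.int64(267))) (array([0.47831168, 0.2869953 , 0.07386228]), np.float64(0.00020688581552417634))
blk 9 [290.22222222 263.44444444] [[287.0, 264.0], [287.0, 263.0], [294.0, 263.0], [294.0, 264.0]]
blk 4 [300.5  265.75] [[298.79998779296875, 265.6000061035156], [299.0, 265.0], [302.0, 266.0], [301.79998779296875, 266.6000061035156]]
blk 234 [329.15384615 236.76495726] [[315.20001220703125, 230.5], [321.0, 223.60000610351562], [344.6000061035156, 243.3000030517578], [338.79998779296875, 250.1999969482422]]
```

View pics/c1.png

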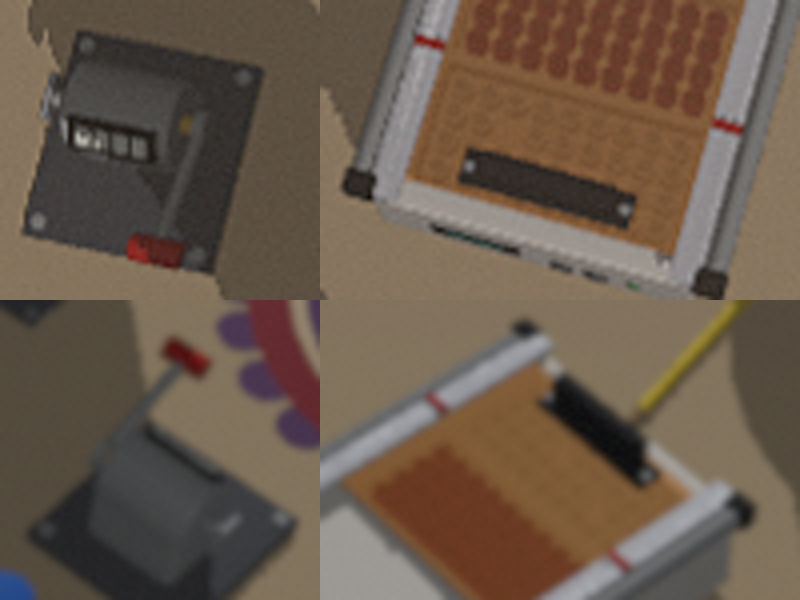

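```bash
python3 - <<'E'
from h import *
S=cv2.imread('pics/scene0.png');T=cv2.imread('pics/top0.png')
def redc(I,x,y,r=6):
    w=I[y-r:y+r+1,x-r:x+r+1].astype(float); e=np.clip(w[...,2]-np.maximum(w[...,1],w[...,0])-45,0,None)
    # reject amber: needs g~b
    e[(w[...,1]-w[...,0])>22]=0
    g=np.mgrid[y-r:y+r+1,x-r:x+r+1]; return np.array([(g[1]*e).sum(),(g[0]*e).sum()])/e.sum()
tl,tr=redc(T,277,235),redc(T,352,256); sr,sl=redc(S,335,270),redc(S,289,231)
print(tl,tr,sl,sr)
L,R_=tri(sr,tl),tri(sl,tr); print('markL',L,'markR',R_)
y=(L[0]-R_[0])[:2]; print('width',np.linalg.norm(y)); y/=np.linalg.norm(y); ax=np.array([y[1],-y[0]]); yaw=np.arctan2(ax[1],ax[0]); m=(L[0]+R_[0])[:2]/2
print('yaw deg',np.degrees(yaw),'half',m,'handle pred',m-ax*.053)
def dark(I,x,y,w,h,t):
    g=cv2.resize(I[y:y+h,x:x+w],None,fx=4,fy=4,interpolation=cv2.INTER_CUBIC).max(2); n,l,st,c=cv2.connectedComponentsWithStats((g<t).astype('uint8'))
    i=1+st[1:,4].argmax(); p=np.argwhere(l==i)[:,::-1].astype('float32'); return cv2.boxPoints(cv2.minAreaRect(p))/4-.375+[x,y]
tb=dark(T,280,257,60,30,80); sb=dark(S,312,217,40,38,50); print('top box',tb.round(1).tolist()); print('scene',sb.round(1).tolist())
h=np.array([*(m-ax*.053),.1])
yy=np.array([*y,0])
for n in('top','scene'): print(n,proj(n,h+.035*yy),proj(n,h-.035*yy), 'flange',proj(n,h+.043*yy-[0,0,.023]),proj(n,h-.043*yy-[0,0,.023]))
# counter base corners (top view)
c=[plane('top',(140+a/4,250+b/4),.008) for a,b in((75,32),(263,70),(215,270),(25,235))]; c=np.array(c)[:,:2]
print('base',c.mean(0),np.linalg.norm(np.diff(c,axis=0),axis=1)); d=c[0]+c[1]-c[2]-c[3]; cy=np.arctan2(d[1],d[0]); print('cyaw',np.degrees(cy))
ca=np.array([np.cos(cy),np.sin(cy)]); cl=np.array([-ca[1],ca[0]]); print('pad pred',c.mean(0)+ca*(.012-.0658)-cl*.037)
E
```

```text
[276.88381743 235.12240664] [351.18972332 256.04743083] [288.58333333 230.08333333] [333.58333333 269.02777778]
markL (array([0.61728607, 0.08958614, 0.08462835]), np.float64(0.0010519497858666135)) markR (array([ 0.56672344, -0.05166248,  0.08364778]), np.float64(0.00013661517618345306))
width 0.1500258379273717
yaw deg -19.695795081541966 half [0.59200475 0.01896183] handle pred [0.5421055  0.03682421]
top box [[283.8, 270.2], [286.4, 260.7], [329.1, 272.6], [326.4, 282.1]]
scene [[314.7, 230.4], [320.8, 223.1], [345.2, 243.4], [339.1, 250.8]]
top [288.46429236 264.42265499] [323.878212   274.52286348] flange [285.11583077 265.81008612] [327.72677315 277.97440061]
scene [339.94131586 241.22187136] [318.54268785 223.52812717] flange [342.13326182 250.49621609] [316.17829383 228.79391499]
base [0.53929929 0.30613718] [0.1009484  0.10550077 0.09962419]
cyaw -13.992437529911818
pad pred [0.47814929 0.28324357]
```

The box yaw is -19.7°. The handle is near (0.542, 0.037) and the lever pad near (0.478, 0.285), and both views agree. I'm moving above the pad with the fingers closing.

Emit:
play_rows --commands '[{"grip": 0, "dx": -3.1, "dy": -1.64}, {"grip": 0, "dx": -3.1, "dy": -1.64}, {"grip": 0, "dx": -3.1, "dy": -1.64}, {"grip": 0, "dx": -3.1, "dy": -1.64}, {"grip": 0, "dx": -3.1, "dy": -1.64}, {"grip": 0, "dx": -3.1, "dy": -1.64}, {"grip": 0, "dx": -3.1, "dy": -1.64}, {"grip": 0, "dx": -3.1, "dy": -1.64}, {"grip": 0, "dx": -3.1, "dy": -1.64}, {"grip": 0, "dx": -3.1, "dy": -1.64}]' --force 20

```text
schema error: expected keys grip, dx, dy, dz, roll
```

Emit:
play_rows --commands '[{"grip": 0}, {"grip": 0}, {"grip": 0, "dz": 2}, {"grip": 0, "dz": 3}, {"grip": 0, "dz": 3}, {"grip": 0, "dz": 2}, {"grip": 0, "dz": 1}, {"grip": 0}, {"grip": 0}]'

```text
schema error: expected keys grip, dx, dy, dz, roll
```

```bash
python3 - <<'E'
from h import *
o=monitor.get_obs(); print({k:o[k] for k in('time','ee_pos','ee_rot','contact_force','gripper_width')})
T=optics.get_image('top')[:,:,::-1];S=optics.get_image('scene')[:,:,::-1]
c=lambda I,x,y:cv2.resize(I[y:y+100,x:x+100],None,fx=4,fy=4,interpolation=cv2.INTER_CUBIC)
cv2.imwrite('pics/c2.png',np.hstack([c(T,130,240),c(S,390,210)]))
E
```

```text
{'time': 0.1, 'ee_pos': array([0.26424516, 0.56589128, 0.24001144]), 'ee_rot': array([-7.93152444e-05,  2.16673130e-01,  9.76243932e-01, -7.29999393e-04]), 'contact_force': array([0.27335039, 0.15499351, 0.55169066]), 'gripper_width': 0.9974613870073173}
```

View pics/c2.png

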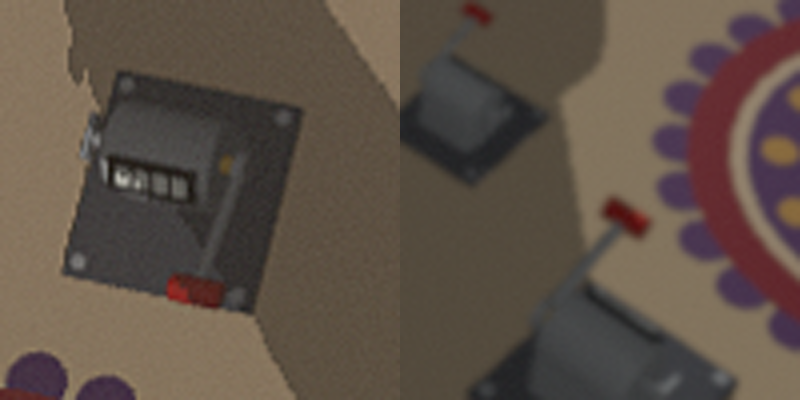

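The moves were refused because every key is required. The pictures show the arm hasn't moved and the pad is unobstructed at top (179,313). I'll resend with full rows.

Emit:
play_rows --commands '[{"grip": 0, "dx": -3.1, "dy": -1.64, "dz": 0, "roll": 0}, {"grip": 0, "dx": -3.1, "dy": -1.64, "dz": 0, "roll": 0}, {"grip": 0, "dx": -3.1, "dy": -1.64, "dz": 0, "roll": 0}, {"grip": 0, "dx": -3.1, "dy": -1.64, "dz": 0, "roll": 0}, {"grip": 0, "dx": -3.1, "dy": -1.64, "dz": 0, "roll": 0}, {"grip": 0, "dx": -3.1, "dy": -1.64, "dz": 0, "roll": 0}, {"grip": 0, "dx": -3.1, "dy": -1.64, "dz": 0, "roll": 0}, {"grip": 0, "dx": -3.1, "dy": -1.64, "dz": 0, "roll": 0}, {"grip": 0, "dx": -3.1, "dy": -1.64, "dz": 0, "roll": 0}, {"grip": 0, "dx": -3.1, "dy": -1.64, "dz": 0, "roll": 0}]' --force 20

```text
time: 1.03
ee_pos: [0.4766, 0.285, 0.2408]
ee_rot: [-0.0, 0.217, 0.976, 0.0]
contact_force: [0.7, -0.6, 0.1]
gripper_width: 0.324
finger_force: 0.0
```

Emit:
play_rows --commands '[{"grip": 0, "dx": 0, "dy": 0, "dz": 0, "roll": 0}, {"grip": 0, "dx": 0, "dy": 0, "dz": 0, "roll": 0}, {"grip": 0, "dx": 0, "dy": 0, "dz": 2, "roll": 0}, {"grip": 0, "dx": 0, "dy": 0, "dz": 3, "roll": 0}, {"grip": 0, "dx": 0, "dy": 0, "dz": 3, "roll": 0}, {"grip": 0, "dx": 0, "dy": 0, "dz": 2, "roll": 0}, {"grip": 0, "dx": 0, "dy": 0, "dz": 0, "roll": 0}, {"grip": 0, "dx": 0, "dy": 0, "dz": 0, "roll": 0}, {"grip": 0, "dx": 0, "dy": 0, "dz": 0, "roll": 0}]'

```text
time: 1.78
ee_pos: [0.4761, 0.2878, 0.142]
ee_rot: [0.0, 0.216, 0.976, 0.001]
contact_force: [-0.4, 0.9, 0.1]
gripper_width: 0.008
finger_force: 0.0
```

```bash
python3 - <<'E'
from h import *
o=monitor.get_obs(); print({k:o[k] for k in('time','ee_pos','ee_rot','contact_force','gripper_width')})
T=optics.get_image('top')[:,:,::-1];S=optics.get_image('scene')[:,:,::-1]
c=lambda I,x,y:cv2.resize(I[y:y+100,x:x+100],None,fx=4,fy=4,interpolation=cv2.INTER_CUBIC)
cv2.imwrite('pics/c3.png',np.hstack([c(T,130,240),c(S,390,190)]))
E
```

```text
{'time': 1.7833, 'ee_pos': array([0.47613132, 0.28776573, 0.14196036]), 'ee_rot': array([3.71784347e-04, 2.16175662e-01, 9.76354179e-01, 6.80342669e-04]), 'contact_force': array([-0.36396482,  0.9229002 ,  0.14759535]), 'gripper_width': 0.0076457345281061495}
```

View pics/c3.png

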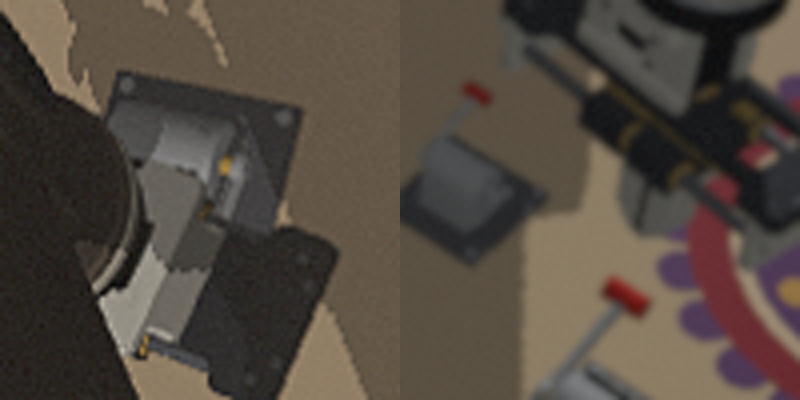

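The fingertips are at scene (452,245), straight above the pad at (446,264). Now I'll press.

Emit:
play_rows --commands '[{"grip": 0, "dx": 0, "dy": 0, "dz": 2, "roll": 0}, {"grip": 0, "dx": 0, "dy": 0, "dz": 2, "roll": 0}, {"grip": 0, "dx": 0, "dy": 0, "dz": 1, "roll": 0}, {"grip": 0, "dx": 0, "dy": 0, "dz": 1, "roll": 0}, {"grip": 0, "dx": 0, "dy": 0, "dz": 1, "roll": 0}, {"grip": 0, "dx": 0, "dy": 0, "dz": 1, "roll": 0}, {"grip": 0, "dx": 0, "dy": 0, "dz": 0, "roll": 0}, {"grip": 0, "dx": 0, "dy": 0, "dz": 0, "roll": 0}]'

```text
time: 2.55
ee_pos: [0.4758, 0.2867, 0.0606]
ee_rot: [-0.0, 0.217, 0.976, -0.0]
contact_force: [-1.0, -0.6, 2.6]
gripper_width: 0.005
finger_force: 1.1
```

Emit:
play_rows --commands '[{"grip": 0, "dx": 0, "dy": 0, "dz": 0.5, "roll": 0}, {"grip": 0, "dx": 0, "dy": 0, "dz": 0.5, "roll": 0}, {"grip": 0, "dx": 0, "dy": 0, "dz": 0.5, "roll": 0}, {"grip": 0, "dx": 0, "dy": 0, "dz": 0, "roll": 0}, {"grip": 0, "dx": 0, "dy": 0, "dz": 0, "roll": 0}]'

```text
time: 2.97
ee_pos: [0.4767, 0.2866, 0.0458]
ee_rot: [0.001, 0.217, 0.976, 0.0]
contact_force: [2.5, -0.2, 3.5]
gripper_width: 0.004
finger_force: 1.8
```

Emit:
play_rows --commands '[{"grip": 0, "dx": 0, "dy": 0, "dz": 0.2, "roll": 0}, {"grip": 0, "dx": 0, "dy": 0, "dz": 0.1, "roll": 0}, {"grip": 0, "dx": 0, "dy": 0, "dz": 0, "roll": 0}, {"grip": 0, "dx": 0, "dy": 0, "dz": 0, "roll": 0}]'

```text
time: 3.3
ee_pos: [0.4766, 0.2866, 0.043]
ee_rot: [0.0, 0.217, 0.976, 0.0]
contact_force: [3.0, -0.8, 4.8]
gripper_width: 0.004
finger_force: 2.5
```

Emit:
play_rows --commands '[{"grip": 0, "dx": 0, "dy": 0, "dz": 0.1, "roll": 0}, {"grip": 0, "dx": 0, "dy": 0, "dz": 0.1, "roll": 0}, {"grip": 0, "dx": 0, "dy": 0, "dz": 0, "roll": 0}, {"grip": 0, "dx": 0, "dy": 0, "dz": 0, "roll": 0}]'

```text
time: 3.63
ee_pos: [0.4769, 0.2867, 0.0419]
ee_rot: [0.001, 0.217, 0.976, 0.001]
contact_force: [1.1, -2.0, 15.9]
gripper_width: 0.004
finger_force: 7.7
```

The force rose to 16 N with the descent stalled, so the lever is at its stop. I'll lift and let it spring back.

Emit:
play_rows --commands '[{"grip": 0, "dx": 0, "dy": 0, "dz": -1, "roll": 0}, {"grip": 0, "dx": 0, "dy": 0, "dz": -2, "roll": 0}, {"grip": 0, "dx": 0, "dy": 0, "dz": -3, "roll": 0}, {"grip": 0, "dx": 0, "dy": 0, "dz": -4, "roll": 0}, {"grip": 0, "dx": 0, "dy": 0, "dz": -4, "roll": 0}, {"grip": 9, "dx": 0, "dy": 0, "dz": -2, "roll": 0}, {"grip": 9, "dx": 0, "dy": 0, "dz": 0, "roll": 0}, {"grip": 9, "dx": 0, "dy": 0, "dz": 0, "roll": 0}]'

```text
time: 4.3
ee_pos: [0.4755, 0.2869, 0.2015]
ee_rot: [0.0, 0.216, 0.976, 0.001]
contact_force: [-0.4, 0.6, -0.5]
gripper_width: 0.177
finger_force: 0.0
```

```bash
python3 - <<'E'
from h import *
o=monitor.get_obs(); print({k:o[k] for k in('time','ee_pos','contact_force','q')})
S=optics.get_image('scene')[:,:,::-1]; I=S[255:275,430:460]; s=cv2.cvtColor(np.ascontiguousarray(I),cv2.COLOR_BGR2HSV)
m=((s[...,0]<8)|(s[...,0]>172))&(s[...,1]>150)&(s[...,2]>60); ys,xs=np.nonzero(m); print('pad px',xs.size,xs.mean()+430,ys.mean()+255)
M=R.from_quat([*o['ee_rot'][1:],o['ee_rot'][0]]).as_matrix(); print(M.round(3))
d=np.array([.542,.037])-o['ee_pos'][:2]; print('dx,dy cm',M[:2,0]@d*100,M[:2,1]@d*100)
b=np.radians(-19.7); ty=M[:2,1]
for s_ in(1,-1):
    v=s_*np.array([np.cos(b),np.sin(b)]); print('turn about world z deg',np.degrees(np.arctan2(ty[0]*v[1]-ty[1]*v[0],ty@v)))
E
```

```text
{'time': 4.3, 'ee_pos': array([0.47552431, 0.28693307, 0.20151547]), 'contact_force': array([-0.37912071,  0.61415756, -0.54104177]), 'q': array([-0.73529188,  0.35719938,  0.1280998 ,  1.80518883, -0.05449451,
        0.98145616,  0.54959393])}
pad px 43 446.3255813953488 263.48837209302326
[[-0.906  0.423  0.001]
 [ 0.423  0.906  0.001]
 [-0.     0.001 -1.   ]]
dx,dy cm -16.586011343250497 -19.84336614316273
turn about world z deg -84.70392920446481
turn about world z deg 95.29607079553519
```

The pad is back at rest at scene (446,263). Now I'll go above the handle and then turn.

Emit:
play_rows --commands '[{"grip": 9, "dx": -1.66, "dy": -1.98, "dz": 0, "roll": 0}, {"grip": 9, "dx": -1.66, "dy": -1.98, "dz": 0, "roll": 0}, {"grip": 9, "dx": -1.66, "dy": -1.98, "dz": 0, "roll": 0}, {"grip": 9, "dx": -1.66, "dy": -1.98, "dz": 0, "roll": 0}, {"grip": 9, "dx": -1.66, "dy": -1.98, "dz": 0, "roll": 0}, {"grip": 9, "dx": -1.66, "dy": -1.98, "dz": 0, "roll": 0}, {"grip": 9, "dx": -1.66, "dy": -1.98, "dz": 0, "roll": 0}, {"grip": 9, "dx": -1.66, "dy": -1.98, "dz": 0, "roll": 0}, {"grip": 9, "dx": -1.66, "dy": -1.98, "dz": 0, "roll": 0}, {"grip": 9, "dx": -1.66, "dy": -1.98, "dz": 0, "roll": 0}]'

```text
time: 5.18
ee_pos: [0.5412, 0.0357, 0.1987]
ee_rot: [-0.002, 0.217, 0.976, -0.001]
contact_force: [0.6, 0.6, 0.3]
gripper_width: 0.94
finger_force: 0.0
```

Emit:
play_rows --commands '[{"grip": 9, "dx": 0, "dy": 0, "dz": 0, "roll": 7.05}, {"grip": 9, "dx": 0, "dy": 0, "dz": 0, "roll": 7.05}, {"grip": 9, "dx": 0, "dy": 0, "dz": 0, "roll": 7.05}, {"grip": 9, "dx": 0, "dy": 0, "dz": 0, "roll": 7.05}, {"grip": 9, "dx": 0, "dy": 0, "dz": 0, "roll": 7.05}, {"grip": 9, "dx": 0, "dy": 0, "dz": 0, "roll": 7.05}]'

```text
time: 5.68
ee_pos: [0.541, 0.0369, 0.1986]
ee_rot: [-0.002, 0.557, 0.831, -0.002]
contact_force: [-0.7, 0.4, -0.5]
gripper_width: 0.98
finger_force: 0.0
```

Emit:
play_rows --commands '[{"grip": 9, "dx": 0, "dy": 0, "dz": 0, "roll": 7.05}, {"grip": 9, "dx": 0, "dy": 0, "dz": 0, "roll": 7.05}, {"grip": 9, "dx": 0, "dy": 0, "dz": 0, "roll": 7.05}, {"grip": 9, "dx": 0, "dy": 0, "dz": 0, "roll": 7.05}, {"grip": 9, "dx": 0, "dy": 0, "dz": 0, "roll": 7.05}, {"grip": 9, "dx": 0, "dy": 0, "dz": 0, "roll": 7.05}, {"grip": 9, "dx": 0, "dy": 0, "dz": 0, "roll": 0}, {"grip": 9, "dx": 0, "dy": 0, "dz": 0, "roll": 0}]'

```text
time: 6.35
ee_pos: [0.5415, 0.0371, 0.1992]
ee_rot: [-0.0, 0.816, 0.578, -0.002]
contact_force: [-0.4, 0.1, -0.8]
gripper_width: 0.98
finger_force: 0.0
```

```bash
python3 - <<'E'
from h import *
o=monitor.get_obs(); M=R.from_quat([*o['ee_rot'][1:],o['ee_rot'][0]]).as_matrix(); print(o['time'],o['ee_pos'],o['q'].round(2))
d=np.array([.542,.037])-o['ee_pos'][:2]; print('dx,dy cm',M[:2,0]@d*100,M[:2,1]@d*100,'tool y yaw',np.degrees(np.arctan2(M[1,1],M[0,1])))
S=optics.get_image('scene')[:,:,::-1]; cv2.imwrite('pics/c4.png',cv2.resize(np.ascontiguousarray(S[150:300,240:440]),None,fx=3,fy=3,interpolation=cv2.INTER_CUBIC))
E
```

```text
6.35 [0.54148471 0.03708465 0.19924712] [-0.58  0.37  0.55  1.86 -0.23  0.98 -0.27]
dx,dy cm 0.009127837540205528 0.05141569701318078 tool y yaw -19.396225024538786
```

View pics/c4.png

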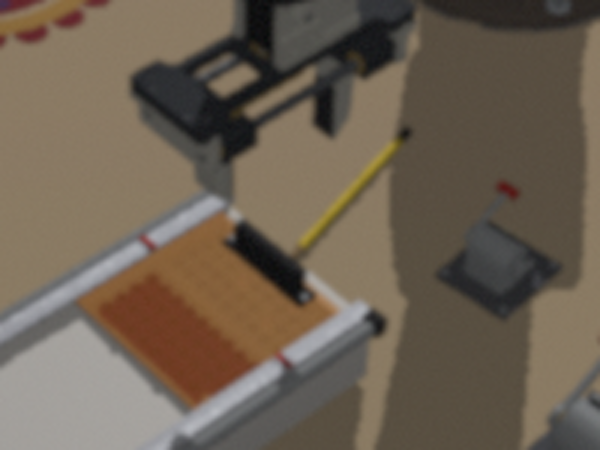

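The fingers straddle the bar line, which is at scene (330,237). Next I'll lower and grip.

Emit:
play_rows --commands '[{"grip": 9, "dx": 0, "dy": 0, "dz": 2.5, "roll": 0}, {"grip": 9, "dx": 0, "dy": 0, "dz": 2.5, "roll": 0}, {"grip": 9, "dx": 0, "dy": 0, "dz": 2.5, "roll": 0}, {"grip": 9, "dx": 0, "dy": 0, "dz": 1.5, "roll": 0}, {"grip": 9, "dx": 0, "dy": 0, "dz": 1, "roll": 0}, {"grip": 9, "dx": 0, "dy": 0, "dz": 0.3, "roll": 0}, {"grip": 9, "dx": 0, "dy": 0, "dz": 0, "roll": 0}, {"grip": 9, "dx": 0, "dy": 0, "dz": 0, "roll": 0}]'

```text
time: 7.07
ee_pos: [0.543, 0.0368, 0.0984]
ee_rot: [0.0, 0.817, 0.576, 0.0]
contact_force: [-0.5, -0.2, 0.2]
gripper_width: 0.981
finger_force: 0.0
```

Emit:
play_rows --commands '[{"grip": 3, "dx": 0, "dy": 0, "dz": 0, "roll": 0}, {"grip": 3, "dx": 0, "dy": 0, "dz": 0, "roll": 0}, {"grip": 3, "dx": 0, "dy": 0, "dz": 0, "roll": 0}, {"grip": 3, "dx": 0, "dy": 0, "dz": 0, "roll": 0}, {"grip": 3, "dx": 0, "dy": 0, "dz": 0, "roll": 0}, {"grip": 3, "dx": 0, "dy": 0, "dz": 0, "roll": 0}]'

```text
time: 7.57
ee_pos: [0.5426, 0.037, 0.0979]
ee_rot: [0.0, 0.817, 0.576, 0.0]
contact_force: [0.6, -1.3, 0.4]
gripper_width: 0.594
finger_force: 0.0
```

Emit:
play_rows --commands '[{"grip": 0, "dx": 0, "dy": 0, "dz": 0, "roll": 0}, {"grip": 0, "dx": 0, "dy": 0, "dz": 0, "roll": 0}, {"grip": 0, "dx": 0, "dy": 0, "dz": 0, "roll": 0}, {"grip": 0, "dx": 0, "dy": 0, "dz": 0, "roll": 0}, {"grip": 0, "dx": 0, "dy": 0, "dz": 0, "roll": 0}]' --force 30

```text
time: 7.98
ee_pos: [0.5426, 0.0369, 0.0977]
ee_rot: [-0.0, 0.817, 0.576, -0.0]
contact_force: [0.5, -0.2, 1.0]
gripper_width: 0.232
finger_force: 0.0
```

Emit:
play_rows --commands '[{"grip": 0, "dx": 0, "dy": 0, "dz": 0.2, "roll": 0}, {"grip": 0, "dx": 0, "dy": 0, "dz": 0, "roll": 0}, {"grip": 0, "dx": 0, "dy": 0, "dz": 0, "roll": 0}, {"grip": 0, "dx": 0, "dy": 0, "dz": 0, "roll": 0}, {"grip": 0, "dx": 0, "dy": 0, "dz": 0, "roll": 0}]' --force 30

```text
time: 8.4
ee_pos: [0.542, 0.0371, 0.0955]
ee_rot: [-0.0, 0.817, 0.576, -0.0]
contact_force: [-2.0, 1.1, -1.6]
gripper_width: 0.128
finger_force: 30.0
```

```bash
python3 - <<'E'
from h import *
o=monitor.get_obs(); print({k:o[k] for k in('time','ee_pos','contact_force','gripper_width','finger_force')})
T=optics.get_image('top')[:,:,::-1];S=optics.get_image('scene')[:,:,::-1]; cv2.imwrite('pics/s5.png',S);cv2.imwrite('pics/t5.png',T)
cv2.imwrite('pics/c5.png',cv2.resize(np.vstack([S[180:280,250:390],T[210:310,250:390]]),None,fx=3,fy=3,interpolation=cv2.INTER_CUBIC))
E
```

```text
{'time': 8.4, 'ee_pos': array([0.54202299, 0.0371386 , 0.0954579 ]), 'contact_force': array([-1.97612026,  1.11097236, -1.60206254]), 'gripper_width': 0.12794383067995013, 'finger_force': 29.999722838401794}
```

View pics/c5.png

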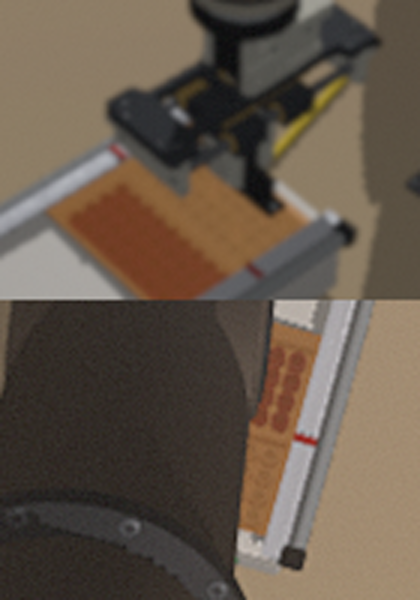

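The bar is gripped, with an opening of about 12 mm and 30 N. In the scene view the fingers hold the bar near (335,242). I'll slide the cover along the tool's y.

Emit:
play_rows --commands '[{"grip": 0, "dx": 0, "dy": 0.4, "dz": 0, "roll": 0}, {"grip": 0, "dx": 0, "dy": 0.7, "dz": 0, "roll": 0}, {"grip": 0, "dx": 0, "dy": 0.8, "dz": 0, "roll": 0}, {"grip": 0, "dx": 0, "dy": 0.8, "dz": 0, "roll": 0}, {"grip": 0, "dx": 0, "dy": 0.8, "dz": 0, "roll": 0}, {"grip": 0, "dx": 0, "dy": 0.8, "dz": 0, "roll": 0}, {"grip": 0, "dx": 0, "dy": 0.8, "dz": 0, "roll": 0}, {"grip": 0, "dx": 0, "dy": 0.7, "dz": 0, "roll": 0}, {"grip": 0, "dx": 0, "dy": 0.4, "dz": 0, "roll": 0}, {"grip": 0, "dx": 0, "dy": 0, "dz": 0, "roll": 0}]' --force 40

```text
time: 9.33
ee_pos: [0.6016, 0.0159, 0.0955]
ee_rot: [-0.0, 0.817, 0.576, -0.0]
contact_force: [-6.4, 3.2, 1.0]
gripper_width: 0.127
finger_force: 40.0
```

```bash
python3 - <<'E'
from h import *
o=monitor.get_obs(); print({k:o[k] for k in('time','ee_pos','contact_force','gripper_width','finger_force')})
b=np.radians(-19.7); a=np.array([np.cos(b),np.sin(b)]); d=o['ee_pos'][:2]-[.5420,.0371]; print('travel',d@a,'side',d@[-a[1],a[0]])
T=optics.get_image('top')[:,:,::-1];S=optics.get_image('scene')[:,:,::-1]; cv2.imwrite('pics/s6.png',S);cv2.imwrite('pics/t6.png',T)
cv2.imwrite('pics/c6.png',cv2.resize(np.vstack([S[190:290,250:390],T[210:310,250:390]]),None,fx=3,fy=3,interpolation=cv2.INTER_CUBIC))
E
```

```text
{'time': 9.3333, 'ee_pos': array([0.60162709, 0.01586464, 0.09547477]), 'contact_force': array([-6.37133369,  3.20572329,  0.98742922]), 'gripper_width': 0.12690306476172528, 'finger_force': 40.00084161758423}
travel 0.06329548653493416 side 0.00010754593359257533
```

View pics/c6.png

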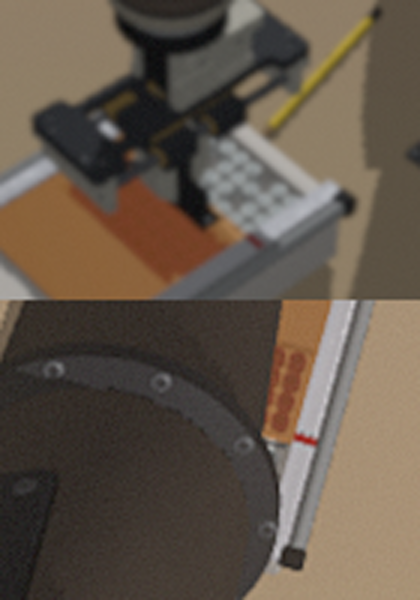

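The travel is about 63.5 mm. In the top view the edge, at about (343,356), is still a few mm short of the mark line. I'll add a little.

Emit:
play_rows --commands '[{"grip": 0, "dx": 0, "dy": 0.2, "dz": 0, "roll": 0}, {"grip": 0, "dx": 0, "dy": 0.13, "dz": 0, "roll": 0}, {"grip": 0, "dx": 0, "dy": 0, "dz": 0, "roll": 0}, {"grip": 0, "dx": 0, "dy": 0, "dz": 0, "roll": 0}, {"grip": 0, "dx": 0, "dy": 0, "dz": 0, "roll": 0}, {"grip": 0, "dx": 0, "dy": 0, "dz": 0, "roll": 0}]'

```text
time: 9.93
ee_pos: [0.6039, 0.0151, 0.0955]
ee_rot: [-0.001, 0.817, 0.576, -0.001]
contact_force: [-5.9, 2.8, -0.4]
gripper_width: 0.126
finger_force: 40.0
```

```bash
python3 - <<'E'
from h import *
f=[]
for i in range(4):
    T=optics.get_image('top')[:,:,::-1]; o=monitor.get_obs(); f.append(o['contact_force'])
print(o['time'],o['ee_pos'],np.mean(f,0),o['finger_force'])
b=np.radians(-19.7); a=np.array([np.cos(b),np.sin(b)]); d=o['ee_pos'][:2]-[.5420,.0371]; print('travel',d@a)
# cover front edge near right rail, top view: amber -> not amber along the box axis, at several lateral offsets
h=np.array([.5920,.0190]); l=np.array([-a[1],a[0]]); g=T.astype(float)
for y in(-.050,-.055,-.060,-.065):
    r=[]
    for s in np.arange(-.02,.021,.002):
        u,v=proj('top',[*(h+a*s+l*y),.074]); p=cv2.getRectSubPix(np.ascontiguousarray(T),(1,1),(u,v))[0,0]; r.append(int(p[2])-int(p[0]))
    print(y,r)
S=optics.get_image('scene')[:,:,::-1]
cv2.imwrite('pics/c7.png',cv2.resize(np.vstack([S[190:290,250:390],T[225:325,270:410]]),None,fx=3,fy=3,interpolation=cv2.INTER_CUBIC))
E
```

```text
10.1333 [0.60388375 0.01509493 0.09549215] [-6.65439397  3.03528824  0.11856236] 40.00131905078888
travel 0.06567953036071693
-0.05 [7, 7, 7, 5, 5, 8, 9, 7, 5, 30, 75, 95, 92, 86, 87, 87, 86, 88, 90, 86, 83]
-0.055 [5, 6, 7, 10, 7, 7, 8, 9, 11, 33, 77, 88, 80, 78, 77, 77, 77, 79, 79, 79, 80]
-0.06 [9, 8, 8, 4, 5, 8, 9, 10, 6, 25, 79, 87, 78, 79, 80, 80, 80, 81, 82, 80, 79]
-0.065 [13, 13, 13, 13, 14, 13, 12, 12, 10, 26, 70, 93, 90, 91, 89, 89, 93, 92, 91, 92, 94]
```

View pics/c7.png

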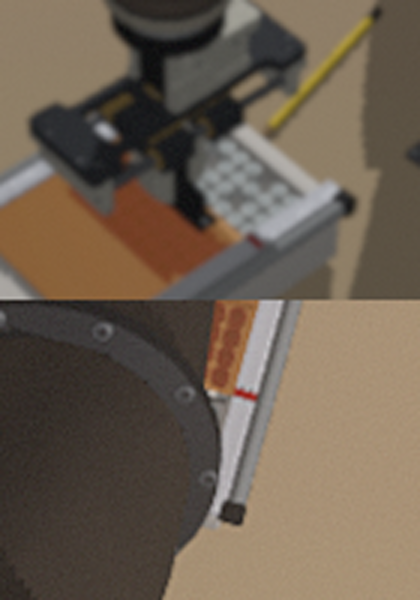

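The edge measures about 1.2 mm short of the mark line. The clear caps are bared and the purple ones are covered. The pencil, at scene (360,207), hasn't moved. I'll add 1 mm, then hand in while holding.

Emit:
play_rows --commands '[{"grip": 0, "dx": 0, "dy": 0.1, "dz": 0, "roll": 0}, {"grip": 0, "dx": 0, "dy": 0, "dz": 0, "roll": 0}, {"grip": 0, "dx": 0, "dy": 0, "dz": 0, "roll": 0}, {"grip": 0, "dx": 0, "dy": 0, "dz": 0, "roll": 0}, {"grip": 0, "dx": 0, "dy": 0, "dz": 0, "roll": 0}]'

```text
time: 10.6
ee_pos: [0.6048, 0.0148, 0.0955]
ee_rot: [-0.001, 0.817, 0.576, -0.001]
contact_force: [-6.3, 3.0, -0.2]
gripper_width: 0.125
finger_force: 40.0
```

```bash
python3 -c "
from rig import env
print(env.sign_off())"
```

```text
the job is handed in; nothing more can be done
None
```

I pressed the counter's lever to its stop and it sprang back; the arm now holds the amber cover at half travel (about 67 mm), its edge level with the red marks within about 1 mm; handed in at 10.6 s, no verdict returned.

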